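Open the latched block case and set out the charcoal block

ROBOT

A 7-joint arm with a two-finger parallel gripper is mounted at the origin on the work surface. World frame = base frame: x ahead of the robot, y to its left, z up, the work surface at z = 0. Lengths are in m, angles in rad, forces in N, time in s.
With the tool pointing down it reaches from about 0.4 to 0.9 m from the base axis. Payload 5.5 kg.
Tool frame: the origin (TCP) lies on the centre line of the jaws, within the pads' length; the fingertips stand 8 mm ahead of it and the grasp point (between the pads) lies 11 mm behind it; z points along the fingers, y is the line along which they close (so a half turn about z gives the same grasp; the last joint's range is limited). The gripper opens to 92 mm and grips with 3 to 60 N. Pads are 19 mm wide; open, the fingers measure 130 mm over their backs; the gripper's body (75 mm by 190 mm) begins 47 mm behind the grasp point.
Start: joints at [1.385, 0.501, -0.427, 1.55, 0.221, 1.138, -0.21], TCP at [0.282, -0.586, 0.235] pointing down, gripper open.
Joint ranges: [-2.88, 2.88], [-0.31, 2.03], [-1.54, 1.56], [0.2, 2.42], [-1.41, 4.55], [0.19, 2.02], [-2.57, 2.57]. Speed limits (rad/s): [2.57, 2.57, 3.14, 3.14, 3.14, 3.14, 3.14].

INTERFACE

Orientations are given as a 3x3 rotation matrix whose columns are the frame's x, y, z axes.
In Python, from rig import robot gives the robot as it stands.
- The arm moves only by the tool step_arm, never from a script. Its argument "moves" is a list of rows, each a list of 4 numbers: the shift along the tool's x, y, z in mm, then the turn about the tool's z in degrees. A call has 1 to 8 rows; each row is the pose to reach, as a shift and turn from the pose commanded when the call began, along the tool's axes at that moment; what a row does not reach only later rows make up. A row lasts 1/8 s, in which the tool goes at most 62.5 mm and 10.7 degrees, less where a joint would pass 70% of its speed; a pose out of reach is approached as far as the arm can. A call with a gripper value outside its range is refused whole. "hand" is the finger opening in mm, from 0 to 91.8, set as the call begins (left out, the last holds). The fingers move at their own pace and stop on an object; "force" is the grip in N (left out, the last holds). Time passes only in rows, so rows that repeat a pose let the fingers close. It gives the time, the measured TCP pose, the force, the opening and the grip force at its end, in the units of the state.
- robot.get_state(): the state, without advancing time (a new reading comes with each control period).
- robot.snapshot(name): name is "scene" or "top" or "wrist"; returns (picture, depth): 420x560x3 uint8, red, green, blue; 420x560 float32, m along the optical axis (not along the pixel's ray), 0 where there is no reading.
- robot.camera_params(name): a dict with "fx", "fy", "cx", "cy" (pixels), "R" (3x3) and "t" (3): a world point X has camera coordinates R X + t. Camera axes: x right, y down, z forward; pixel columns grow to the right and rows downward; lengths in m; the calibration is good to about 2 mm. A picture is of the moment at which its call begins: read the wrist's pose just before it. camera_params takes no time and is no camera call; for the wrist camera it gives the pose at the moment of the call.
- robot.finish_job(): hands the job in; it is judged then, once.
Trained networks look in the newest picture that a camera, given by its name, has taken for a name from the list of things; names that differ only in an ending like _2 or _b are one class to them, and where a whole thing is asked for, a point or a joint stands for the part that bears it (a point fixed in the world has none). Each returns a list of dicts, best first, with "conf" (0 to 1); they miss things now and then, are a little off and sometimes report something else, mostly with a low value. They report only what shows in the picture. A call takes as long as a camera call. They do not tell look-alikes from the thing itself.
- robot.look_for(camera, name): "rect" ([left, top, right, bottom] in pixels, round what is visible of it).
The state is a dict: "time_s": time; "q": joint angles; "dq": joint speeds; "tau": joint torques, N m; "eef_pos": TCP position; "eef_rot": TCP orientation; "force": force on the tool from outside, world axes, zero at the start; "ft_torque": the same for the moment, N m; "gripper_width": opening from 0.0 (shut) to 1.0 (fully open); "finger_force": force on a finger pad.
Only numpy, scipy, OpenCV 4.12 (cv2) and the standard library are available. Lean on these libraries where they do the work, as an engineer would, in place of code of your own. Each camera call takes 0.05 s, during which the arm holds its last target. There are 200 camera calls.

TASK

Lift the red paddle to release the case's hidden latch, swing the blue lid up until it stands open by itself, and leave it open. Take the black charcoal soldering block out of the case and set it down gently, without letting it drop, flat on top of the narrow firebrick pier, lined up along the brick and centred to within a centimetre. Leave the white ceramic block in the case and the other things on the bench where they are.

Things in the scene. Friction and masses are not known exactly. Their poses are not given: they have to be found in the camera images.
- case: Grey steel case, fixed, 200 (x) x 290 (y) x 85 mm high, walls 6 mm. Origin: centre of its underside; z up; its front (latch side) faces -x, the lid hinge is at the rear along y. Inner floor 35 mm above the bench; on it lie two blocks, length along case x (within 0.2 rad), one in each y half, centres about 68 mm from the middle and 32 mm before it; which is on which side varies.
- lid_hinge (a point): Middle of the lid's hinge axis: on the case, at case x = +100 mm, y = 0, z = 85 mm; axes as the case's. It does not move with the lid.
- lid (a joint): Blue lid, 200 x 290 x 10 mm, 0.4 kg; rad: 0 = shut, grows as the front edge swings up and to the rear, stop at 1.75. Latched by a hidden pawl. Light hinge friction: falls shut if let go below about 1.2 rad, stays put above. Latch housing under it, 25 to 65 mm from the front edge, 50 mm wide, hangs down 28 mm.
- paddle (a joint): Red paddle on the middle of the lid's front edge; rad to the lid: 0 = level, pointing to the front (case -x); grows as its free end is lifted, stop 0.7; sprung back, 2 to 4 N. Pivot parallel to the lid hinge, 204 mm from it and 5 mm higher (lid shut). The pawl is clear at about 0.4 rad; keep it lifted past that until the lid has risen 0.1 rad.
- paddle_grip (a point): Centre of the paddle's grip block, 32 (outward) x 40 (along case y) x 16 mm thick, 34 mm out from the pivot, 90 mm above the bench when shut. Can be pinched by its sides (40 mm across) from above, and turns between the fingers as the lid swings. Axes turn with paddle and lid: x points to the pivot, y as the case's y.
- charcoal_mid (a point): Centre of the black charcoal soldering block, 90 (x) x 44 (y) x 32 (z) mm, about 0.09 kg, loose, lying flat on the case's inner floor. Axes: x its length, z up.
- ceramic_mid (a point): Centre of the white ceramic block with rows of small holes, 90 x 44 x 32 mm like the charcoal one, lying beside it in the case; stays where it is.
- pier_top (a point): Centre of the top face of the firebrick pier: sand-coloured brick 114 (x) x 40 (y) mm, its top 90 mm above the bench, on a dark steel foot 130 x 70 x 8 mm, fixed. Stands left or right of the case. Axes: x along its length, z up.
- anvil_top (a point): Top centre of a small steel bench anvil (120 mm long with its horn, 86 mm high) on a wooden base 110 x 80 mm, fixed; an obstacle on the other side of the case from the pier.
- jar_mid (a point): Centre of a small jar, 48 mm across, 55 mm tall, standing before the case on one side of the paddle; bystander.
- spool_mid (a point): Centre of an orange solder spool, 56 mm across, 30 mm tall, standing before the case on the paddle's other side; bystander.
- bottle_mid (a point): Centre of a white bottle, 60 mm across, 170 mm tall; bystander.
- cup_mid (a point): Centre of a white cup, 80 mm across, 85 mm tall; bystander.
- benchblock_mid (a point): Centre of a steel bench block, 60 x 60 x 20 mm; bystander.
- scriber_grip (a point): Handle of a green screwdriver lying on the bench; bystander.
Things that resemble listed ones, but are neither listed nor needed, are in the scene too. What is shaped like the part that bears pier_top but orange, turquoise or yellow is not meant.

How it is judged:
By the outcome, as a careful person would: the job done as asked, in the order asked, and still so for the second after the job is handed in, with the robot touching nothing.
It also fails if it takes over 62 s, if anything falls off the work surface, if the arm or the gripper's body presses on something with over 40 N, if the wrist force passes 120 N, or if a joint passes its speed limit or range.

## Working session

There is one attempt and no reset: what is moved stays moved. The work goes in short steps, Python scripts to look and compute and a tool call to move; the robot and the scene stay as the last step left them, time stands still between calls to the robot, and variables do not carry over. Pictures are saved under pics/ and viewed, at most 10 in all, crops included, and the job is handed in when it is done.

Besides the shell and the picture viewer there is one more tool, called after ">>>" by a JSON object that holds its "method" and its "body", one argument or row to a line. step_arm: Moves the arm, as the interface text tells. Its arguments: {"type":"object","properties":{"moves":{"type":"array"},"hand":{"type":"number"},"force":{"type":"number"}},"required":["moves"]}

```bash
ls; mkdir -p pics
cat > h.py <<'E'
import numpy as np, cv2
from rig import robot
def snap(n,f=None):
    p,d=robot.snapshot(n); c=robot.camera_params(n)
    if f: cv2.imwrite('pics/'+f,p[:,:,::-1])
    return p,d,c
def cloud(d,c):
    v,u=np.mgrid[0:d.shape[0],0:d.shape[1]]
    X=np.stack([(u-c['cx'])/c['fx']*d,(v-c['cy'])/c['fy']*d,d],-1)
    W=(X-np.array(c['t']))@np.array(c['R'])
    W[d<=0]=np.nan
    return W
E
python3 - <<'E'
from h import *
s=robot.get_state();print(s['time_s'],s['eef_pos'],s['eef_rot'])
for n in ['scene','top']:
    p,d,c=snap(n,n+'.png');W=cloud(d,c);np.savez(n+'.npz',p=p,W=W,d=d)
    print(n,c['fx'],np.round(-np.array(c['R']).T@c['t'],3))
    for t in ['case','lid','paddle','pier_top','anvil_top','jar_mid','spool_mid','bottle_mid','cup_mid','benchblock_mid']:
        for r in robot.look_for(n,t)[:3]:
            b=np.array(r['rect']);u,v=int((b[0]+b[2])/2),int((b[1]+b[3])/2)
            print(t,round(r['conf'],2),b.astype(int),np.round(W[min(v,419),min(u,559)],3))
E
```

```text
pics
0.0 [ 0.28170225 -0.58503817  0.23367994] [[ 9.00947873e-01  4.33926667e-01 -7.59876798e-04]
 [ 4.33927326e-01 -9.00946171e-01  1.75267477e-03]
 [ 7.59242314e-05 -1.90879992e-03 -9.99998175e-01]]
scene 450.79039322659247 [1.499 0.508 1.19 ]
lid 0.73 [181 177 278 236] [ 0.598 -0.046  0.099]
paddle 0.68 [180 178 277 234] [ 0.593 -0.053  0.096]
paddle 0.54 [232 175 248 184] [ 0.461 -0.081  0.095]
pier_top 0.9 [240 148 259 184] [ 0.343 -0.101  0.062]
pier_top 0.89 [301 186 333 224] [0.449 0.21  0.086]
pier_top 0.86 [335 215 365 259] [0.541 0.358 0.091]
anvil_top 0.74 [161 164 193 202] [ 0.531 -0.309  0.046]
jar_mid 0.59 [180 176 279 235] [ 0.593 -0.053  0.096]
bottle_mid 0.88 [312 247 333 292] [0.715 0.328 0.112]
cup_mid 0.75 [135 193 158 224] [ 0.717 -0.303  0.085]
benchblock_mid 0.5 [397 222 413 228] [0.345 0.505 0.022]
top 528.3720294040392 [0.22  0.089 1.6  ]
case 0.67 [274 143 384 237] [ 0.569 -0.042  0.095]
lid 0.89 [276 143 385 236] [ 0.572 -0.046  0.092]
paddle 0.78 [334 219 349 234] [ 0.461 -0.077  0.101]
pier_top 0.98 [338 250 371 297] [ 0.327 -0.109  0.086]
pier_top 0.62 [183 201 206 242] [0.479 0.351 0.086]
anvil_top 0.56 [407 183 435 234] [ 0.511 -0.309  0.092]
jar_mid 0.47 [370 219 387 238] [ 0.461 -0.188  0.055]
spool_mid 0.66 [290 236 306 255] [0.413 0.048 0.028]
bottle_mid 0.97 [193 135 215 168] [0.678 0.319 0.133]
cup_mid 0.97 [403 137 434 168] [ 0.712 -0.338 -0.001]
benchblock_mid 0.57 [137 251 160 277] [0.364 0.494 0.019]
```

Run:
```python
import cv2,numpy as np
a=cv2.imread('pics/scene.png')[120:320,100:440];b=cv2.imread('pics/top.png')[110:330,110:460]
a=cv2.resize(a,(510,300));b=cv2.resize(b,(477,300))
cv2.imwrite('pics/both.png',np.vstack([cv2.copyMakeBorder(x,0,0,0,510-x.shape[1],0) for x in (a,b)]))
```

```text
(no output)
```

View pics/both.png

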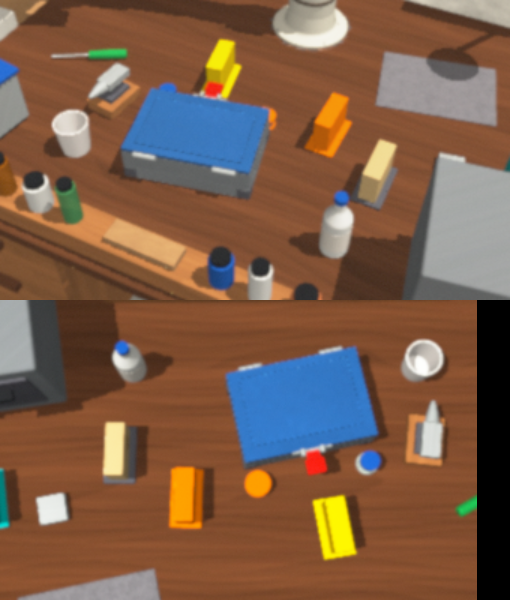

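The scene shows the latched case and the candidates for the pier:

| Candidate | Scene pixel | Top pixel | Verdict |
|---|---|---|---|
| Sand brick on dark foot | (350,237) | (194,221) | Chosen |
| Orange | (317,205) | (246,255) | Decoy |
| Yellow | (249,166) | (354,273) | Decoy |
| Turquoise | – | (112,255), at the edge | Decoy |

The red paddle is at top pixel (341,226). Next I fit the poses.

Run:
```python
from h import *
z=np.load('top.npz');p,W=z['p'],z['W'];h=cv2.cvtColor(p,cv2.COLOR_RGB2HSV).astype(int)
R=lambda a,b,c,d:(np.mgrid[0:420,0:560][1]>=a)&(np.mgrid[0:420,0:560][1]<=c)&(np.mgrid[0:420,0:560][0]>=b)&(np.mgrid[0:420,0:560][0]<=d)
def fit(m,lo,hi,nm):
    m=m&(W[...,2]>lo)&(W[...,2]<hi);m=cv2.morphologyEx(m.astype(np.uint8),cv2.MORPH_OPEN,np.ones((3,3)))>0
    q=W[m];r=cv2.minAreaRect((q[:,:2]*1000).astype(np.float32));print(nm,m.sum(),np.round(r,1) if 0 else r,'z',np.median(q[:,2]),'mean',q.mean(0).round(4));return r
blue=(abs(h[...,0]-108)<12)&(h[...,1]>120)
fit(blue&R(270,138,390,241),.08,.11,'lid')
red=((h[...,0]<6)|(h[...,0]>174))&(h[...,1]>150)
fit(red&R(325,205,360,245),.07,.12,'paddle')
fit(R(178,196,212,248),.08,.10,'pier')
fit(R(330,245,375,300),.08,.10,'yellow')
print(np.round(robot.get_state()['q'],2))
cr=[cv2.resize(p[y:y+60,x:x+60,::-1],(390,390)) for x,y in ((165,190),(312,195))]
cv2.imwrite('pics/crop.png',np.hstack(cr))
```

```text
lid 6466 ((581.8262939453125, -48.12347412109375), (199.63739013671875, 291.23388671875), 11.755179405212402) z 0.0967133237008152 mean [ 0.5795 -0.047   0.0966]
paddle 206 ((454.5703125, -73.13705444335938), (46.956634521484375, 40.711273193359375), 12.242813110351562) z 0.09708766858234219 mean [ 0.4521 -0.0732  0.0969]
pier 535 ((488.1291198730469, 352.9955749511719), (41.30231857299805, 112.65706634521484), 89.18939208984375) z 0.08977450637114961 mean [0.488  0.3531 0.0898]
yellow 566 ((324.1593017578125, -121.0184555053711), (113.89564514160156, 40.80139923095703), 9.110602378845215) z 0.08962141717741189 mean [ 0.3242 -0.1206  0.0897]
[ 1.39  0.5  -0.43  1.55  0.22  1.14 -0.21]
```

View pics/crop.png

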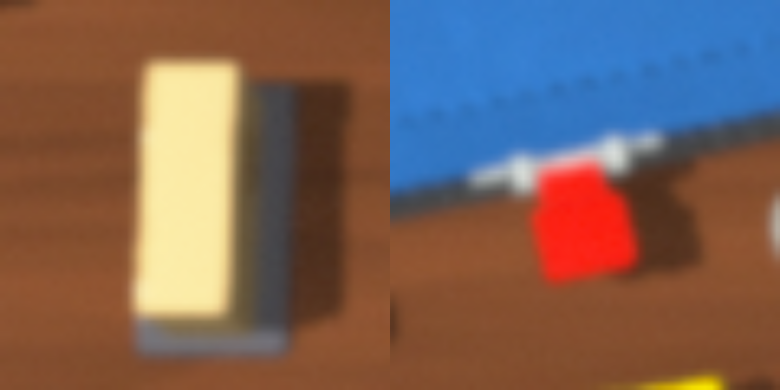

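Crop: the left half shows the sand brick on its dark foot, and the right half the red paddle on the white hinge. Both choices hold, so I'm moving.

>>> {"method": "step_arm", "body": {
  "moves": [
    [43,-45,0,2],
    [86,-90,0,4],
    [129,-135,0,6],
    [172,-180,0,8],
    [215,-225,0,10],
    [258,-270,0,12],
    [301,-315,0,13.9],
    [344,-360,0,13.9]
  ],
  "hand": 70
}}

```text
time_s: 2.1
eef_pos: [0.4363, -0.1103, 0.2352]
eef_rot: [[0.979, 0.204, 0.001], [0.204, -0.979, -0.001], [0.001, 0.001, -1.0]]
force: [0.4, -0.3, 0.1]
gripper_width: 0.761
finger_force: 0.0
```

```bash
cat >> h.py <<'E'
def rel(x,y,z,yaw_deg):
    s=robot.get_state();R=np.array(s['eef_rot']);d=R.T@(np.array([x,y,z])-s['eef_pos'])*1000
    cur=np.degrees(np.arctan2(R[1,0],R[0,0]))
    print('t',round(s['time_s'],2),'pos',np.round(s['eef_pos'],4),'F',np.round(s['force'],1),'w',round(s['gripper_width']*91.8,1),'yaw',round(cur,1),'MOVE',np.round(d,1),'turn',round(cur-yaw_deg,1))
E
python3 -c "
from h import *
rel(.4467,-.0763,.083,11.8)
p,d,c=snap('wrist','w1.png');W=cloud(d,c)
h=cv2.cvtColor(p,cv2.COLOR_RGB2HSV).astype(int)
m=((h[...,0]<6)|(h[...,0]>174))&(h[...,1]>150)&(W[...,2]>.08)&(W[...,2]<.12)
q=W[m];print(m.sum());r=cv2.minAreaRect((q[:,:2]*1000).astype(np.float32));print(r,q.mean(0))
a=np.radians(11.8);u=q[:,:2]@[np.cos(a),np.sin(a)];v=q[:,:2]@[-np.sin(a),np.cos(a)];print(np.percentile(u,[1,99]),np.percentile(v,[1,99]),np.array([.4467,-.0763])@[[np.cos(a),-np.sin(a)],[np.sin(a),np.cos(a)]])
"
```

```text
t 2.1 pos [ 0.4363 -0.1103  0.2352] F [ 0.4 -0.3  0.1] w 69.8 yaw 11.8 MOVE [ 16.9 -31.3 152.2] turn -0.0
1699
((457.20721435546875, -63.62359619140625), (47.1346435546875, 39.68781661987305), 11.7079439163208) [ 0.45576843 -0.06504755  0.09879317]
[0.4112342  0.45785211] [-0.17555411 -0.13698409] [ 0.42165701 -0.16603597]
```

```bash
cat > pad.py <<'E'
from h import *
c=robot.camera_params('wrist');p,d=robot.snapshot('wrist');W=cloud(d,c)
h=cv2.cvtColor(p,cv2.COLOR_RGB2HSV).astype(int)
m=((h[...,0]<6)|(h[...,0]>174))&(h[...,1]>150)&(W[...,2]>.08)&(W[...,2]<.12)
q=W[m];a=np.radians(11.8);u=q[:,:2]@[np.cos(a),np.sin(a)];v=q[:,:2]@[-np.sin(a),np.cos(a)];print(np.percentile(u,[1,99]),np.percentile(v,[1,99]))
rel(.4467,-.0763,.083,11.8)
print(robot.get_state()['dq'])
cv2.imwrite('pics/wp.png',p[:,:,::-1])
E
python3 pad.py
```

```text
[0.40714647 0.45326259] [-0.18442204 -0.14617438]
t 2.2 pos [ 0.4379 -0.1047  0.2356] F [-0.5 -0.5 -0.2] w 69.9 yaw 12.5 MOVE [ 14.2 -25.7 152.7] turn 0.7
[ 0.06280197  0.00797861  0.09903261 -0.00052838  0.04248679  0.01155144
  0.09463537]
```

View pics/wp.png

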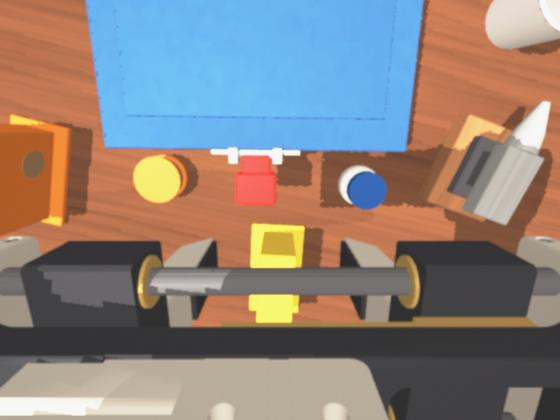

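>>> {"method": "step_arm", "body": {
  "moves": [
    [8,-15,30,0],
    [16,-32,50,0],
    [16,-32,60,0],
    [16,-32,60,0],
    [16,-32,60,0]
  ]
}}

```text
time_s: 2.82
eef_pos: [0.4453, -0.0785, 0.1753]
eef_rot: [[0.979, 0.203, 0.001], [0.203, -0.979, -0.001], [0.001, 0.001, -1.0]]
force: [-0.3, -0.6, 0.4]
gripper_width: 0.761
finger_force: 0.0
```

```bash
python3 pad.py; python3 -c "
from h import *
rel(.4470,-.0757,.085,11.8)"
```

```text
[0.40773171 0.45442829] [-0.18421026 -0.14597662]
t 2.88 pos [ 0.4454 -0.0784  0.1755] F [ 0.4  0.5 -0.5] w 69.9 yaw 11.7 MOVE [ 1.6 -1.9 92.5] turn -0.1
[ 0.00036042 -0.00358129 -0.00448083  0.00104894  0.00275215 -0.00143974
 -0.00530013]
t 2.88 pos [ 0.4454 -0.0784  0.1755] F [ 0.4  0.5 -0.5] w 69.9 yaw 11.7 MOVE [ 2.1 -2.4 90.5] turn -0.1
```

>>> {"method": "step_arm", "body": {
  "moves": [
    [2,-2,50,0],
    [2,-2,80,0],
    [2,-2,93,0],
    [2,-2,93,0],
    [2,-2,93,0]
  ]
}}

```text
time_s: 3.5
eef_pos: [0.4476, -0.0753, 0.0829]
eef_rot: [[0.979, 0.205, 0.002], [0.205, -0.979, -0.001], [0.002, 0.001, -1.0]]
force: [-0.4, 0.9, 0.1]
gripper_width: 0.76
finger_force: 0.0
```

>>> {"method": "step_arm", "body": {
  "moves": [
    [0,0,0,0],
    [0,0,0,0],
    [0,0,0,0],
    [0,0,0,0],
    [0,0,0,0]
  ],
  "hand": 20,
  "force": 20
}}

```text
time_s: 4.12
eef_pos: [0.4466, -0.0756, 0.0819]
eef_rot: [[0.979, 0.205, 0.0], [0.205, -0.979, -0.001], [0.0, 0.001, -1.0]]
force: [-0.7, -2.5, 2.1]
gripper_width: 0.432
finger_force: 20.0
```

Run:
```python
from h import *
rel(.4470,-.0757,.082,11.8)
# plan offsets from shut (case x fwd, up) in mm
def g(t,f):
    c,s=np.cos(t),np.sin(t)
    # lid vector (-204,5) rotated clockwise seen so front goes up
    px=-204*c+5*s; pz=204*s+5*c
    a=t+f
    return np.array([px-34*np.cos(a),pz+34*np.sin(a)])
g0=g(0,0)
for t,f in [(0,.2),(0,.4),(0,.55),(.1,.58),(.2,.55),(.35,.5),(.5,.45),(.65,.4),(.8,.35),(.95,.3),(1.1,.25),(1.25,.2),(1.4,.15),(1.5,.1),(1.6,.1),(1.68,0.1)]: print(t,f,np.round(g(t,f)-g0,1))
```

```text
t 4.12 pos [ 0.4466 -0.0756  0.0819] F [-0.7 -2.5  2.1] w 39.6 yaw 11.8 MOVE [ 0.4  0.2 -0.1] turn 0.0
0 0.2 [0.7 6.8]
0 0.4 [ 2.7 13.2]
0 0.55 [ 5.  17.8]
0.1 0.58 [ 9.1 41.7]
0.2 0.55 [14.2 63.6]
0.35 0.5 [25.6 95.2]
0.5 0.45 [ 41.6 124.8]
0.65 0.4 [ 61.7 151.9]
0.8 0.35 [ 85.6 175.9]
0.95 0.3 [112.7 196.1]
1.1 0.25 [142.5 212.2]
1.25 0.2 [174.3 223.9]
1.4 0.15 [207.5 230.9]
1.5 0.1 [229.5 232.8]
1.6 0.1 [253.3 232.5]
1.68 0.1 [272.3 230.5]
```

>>> {"method": "step_arm", "body": {
  "moves": [
    [1,0,-7,0],
    [3,0,-13,0],
    [5,0,-18,0],
    [5,0,-18,0],
    [7,0,-30,0],
    [9,0,-42,0],
    [14,0,-64,0],
    [14,0,-64,0]
  ]
}}

```text
time_s: 5.12
eef_pos: [0.4578, -0.0733, 0.1465]
eef_rot: [[0.979, 0.204, -0.005], [0.204, -0.979, -0.002], [-0.005, 0.001, -1.0]]
force: [-5.1, -5.3, 0.3]
gripper_width: 0.435
finger_force: 20.0
```

```bash
python3 -c "
from h import *
rel(.4470,-.0757,.082,11.8)
s=robot.get_state();print(s['finger_force'])
p,d,c=snap('scene','s2.png');W=cloud(d,c);h=cv2.cvtColor(p,cv2.COLOR_RGB2HSV).astype(int)
m=(abs(h[...,0]-108)<12)&(h[...,1]>120);m[:170]=0;m[245:]=0;m[:,:170]=0;m[:,290:]=0
q=W[m&(W[...,2]>.08)];a=np.radians(11.8);u=(q[:,:2]-[.5818,-.0481])@[np.cos(a),np.sin(a)];print(len(q),np.polyfit(u,q[:,2],1),q[:,2].max())
"
```

```text
t 5.12 pos [ 0.4578 -0.0733  0.1465] F [-5.1 -5.3  0.3] w 39.9 yaw 11.8 MOVE [-10.8   0.1  64.5] turn -0.0
20.00204622745514
4244 [-0.20641512  0.11888385] 0.1407614452001723
```

The lid is at 0.2 rad, as planned, so the latch is released.

>>> {"method": "step_arm", "body": {
  "moves": [
    [5,0,-16,0],
    [11,0,-31,0],
    [19,0,-46,0],
    [27,0,-61,0],
    [37,0,-75,0],
    [47,0,-88,0],
    [59,0,-100,0],
    [71,0,-112,0]
  ]
}}

```text
time_s: 6.18
eef_pos: [0.5277, -0.0589, 0.258]
eef_rot: [[0.979, 0.204, -0.004], [0.204, -0.979, -0.002], [-0.005, 0.001, -1.0]]
force: [-1.7, -4.7, -1.5]
gripper_width: 0.44
finger_force: 20.0
```

>>> {"method": "step_arm", "body": {
  "moves": [
    [13,0,-10,0],
    [27,0,-20,0],
    [42,0,-28,0],
    [57,0,-36,0],
    [73,0,-42,0],
    [89,0,-48,0],
    [105,0,-52,0],
    [122,0,-55,0]
  ]
}}

```text
time_s: 7.18
eef_pos: [0.649, -0.0338, 0.3139]
eef_rot: [[0.979, 0.204, -0.001], [0.204, -0.979, -0.002], [-0.001, 0.002, -1.0]]
force: [-0.6, -4.5, 2.3]
gripper_width: 0.435
finger_force: 20.0
```

```bash
python3 -c "
from h import *
rel(.4470,-.0757,.082,11.8)
s=robot.get_state();print(s['finger_force'],s['q'])
p,d,c=snap('scene','s3.png')
"
```

```text
t 7.17 pos [ 0.649  -0.0338  0.3139] F [-0.6 -4.5  2.3] w 40.0 yaw 11.8 MOVE [-206.    -0.6  232.1] turn -0.0
19.99897062778473 [ 0.48484227  0.49050198 -0.68974843  1.44924487  0.31680586  1.31532277
 -1.59266599]
```

View pics/s3.png

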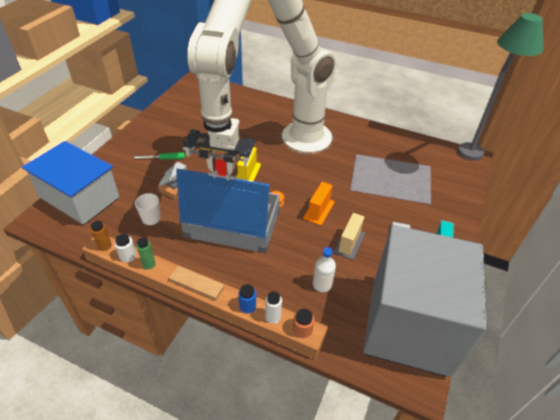

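The lid stands at about 1.4 rad, from (180,172) to (268,237). I'll take it a bit further and then release.

>>> {"method": "step_arm", "body": {
  "moves": [
    [12,0,-1,0],
    [24,0,-2,0],
    [36,0,-2,0],
    [46,0,-1,0],
    [46,0,-1,0],
    [46,0,-1,0]
  ]
}}

```text
time_s: 7.98
eef_pos: [0.6954, -0.0243, 0.3157]
eef_rot: [[0.979, 0.204, 0.004], [0.204, -0.979, -0.001], [0.004, 0.002, -1.0]]
force: [1.2, -4.3, 4.9]
gripper_width: 0.436
finger_force: 20.0
```

>>> {"method": "step_arm", "body": {
  "moves": [
    [0,0,0,0],
    [0,0,0,0],
    [0,0,0,0],
    [0,0,-20,0],
    [0,0,-50,0],
    [-20,0,-80,0],
    [-60,0,-80,0],
    [-110,0,-80,0]
  ],
  "hand": 70
}}

```text
time_s: 8.98
eef_pos: [0.5862, -0.0451, 0.3954]
eef_rot: [[0.979, 0.206, 0.003], [0.206, -0.979, 0.001], [0.003, -0.0, -1.0]]
force: [-0.6, -0.8, 1.1]
gripper_width: 0.763
finger_force: 0.0
```

>>> {"method": "step_arm", "body": {
  "moves": [
    [-50,0,0,0],
    [-100,0,0,0],
    [-120,0,0,0],
    [-120,0,0,0],
    [-120,0,0,0]
  ]
}}

```text
time_s: 9.6
eef_pos: [0.4699, -0.0699, 0.3948]
eef_rot: [[0.979, 0.205, 0.002], [0.205, -0.979, -0.0], [0.002, 0.001, -1.0]]
force: [-0.3, -0.0, 0.6]
gripper_width: 0.763
finger_force: 0.0
```

Run:
```python
from h import *
rel(.4470,-.0757,.082,11.8)
a=np.radians(11.8);B=np.array([[np.cos(a),np.sin(a)],[-np.sin(a),np.cos(a)]])
for n in ['top','wrist']:
    c=robot.camera_params(n);p,d=robot.snapshot(n);W=cloud(d,c);np.savez(n+'2.npz',p=p,W=W)
    cv2.imwrite(f'pics/{n}2.png',p[:,:,::-1])
    L=(W[...,:2]-[.5818,-.0481])@B.T
    m=(abs(L[...,0])<.09)&(abs(L[...,1])<.135)&(W[...,2]>.055)&(W[...,2]<.08)
    k,lab=cv2.connectedComponents(cv2.morphologyEx(m.astype(np.uint8),cv2.MORPH_OPEN,np.ones((3,3))))
    for i in range(1,k):
        q=W[lab==i]
        if len(q)>100:
            r=cv2.minAreaRect((q[:,:2]*1000).astype(np.float32));print(n,len(q),r,'z',np.median(q[:,2]),'rgb',p[lab==i].mean(0).astype(int))
    for t in ['charcoal_mid','ceramic_mid']: print(t,[(r['conf'],r['rect']) for r in robot.look_for(n,t)[:2]])
```

```text
t 9.6 pos [ 0.4699 -0.0699  0.3948] F [-0.3 -0.   0.6] w 70.0 yaw 11.9 MOVE [-24.2   0.7 312.7] turn 0.1
top 428 ((530.9866943359375, 16.98696517944336), (90.5545883178711, 43.7807502746582), 6.514918804168701) z 0.06702068045241052 rgb [239 238 234]
charcoal_mid []
ceramic_mid [(0.71, [300.3, 194.1, 319.8, 223.0])]
wrist 1772 ((566.7044067382812, -117.54269409179688), (90.0256118774414, 44.06779098510742), 5.414746284484863) z 0.06796330551757335 rgb [72 69 68]
wrist 1744 ((530.0975341796875, 15.95371150970459), (89.880126953125, 44.326637268066406), 6.563270092010498) z 0.06801084002603461 rgb [245 244 243]
charcoal_mid [(0.76, [306.5, 84.8, 343.3, 150.4])]
ceramic_mid [(0.97, [217.1, 92.6, 252.4, 156.4])]
```

View pics/wrist2.png

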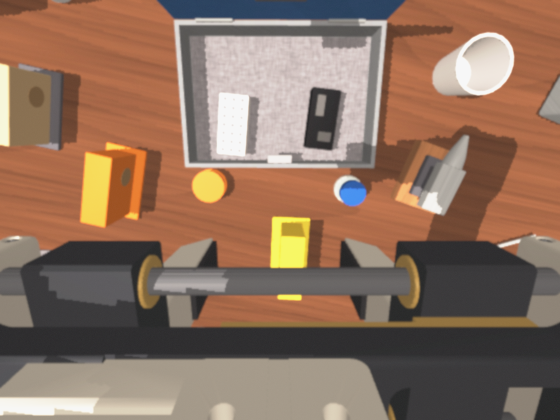

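The lid stays open. The charcoal is at wrist pixel (323,118) and the white ceramic with holes at (234,124). The block measures (0.567,-0.1175), yaw 5.4°.

```bash
python3 -c "
from h import *
rel(.5667,-.1175,.047,5.4)"
```

```text
t 9.9 pos [ 0.4694 -0.07    0.3935] F [ 1.2 -0.7 -0.6] w 69.8 yaw 11.9 MOVE [ 85.6  66.9 346.4] turn 6.5
```

>>> {"method": "step_arm", "body": {
  "moves": [
    [20,20,40,2],
    [45,40,90,4],
    [70,60,140,6.5],
    [85,67,190,6.5],
    [85,67,230,6.5],
    [85,67,230,6.5],
    [85,67,230,6.5],
    [85,67,230,6.5]
  ],
  "hand": 64
}}

```text
time_s: 10.9
eef_pos: [0.5675, -0.1186, 0.1661]
eef_rot: [[0.996, 0.093, 0.004], [0.093, -0.996, -0.001], [0.004, 0.001, -1.0]]
force: [0.0, -0.2, 0.1]
gripper_width: 0.697
finger_force: 0.0
```

Run:
```python
from h import *
rel(.5667,-.1175,.047,5.4)
c=robot.camera_params('wrist');p,d=robot.snapshot('wrist');W=cloud(d,c)
m=(abs(W[...,0]-.5667)<.07)&(abs(W[...,1]+.1175)<.05)&(W[...,2]>.055)&(W[...,2]<.078)
k,lab,st,_=cv2.connectedComponentsWithStats(m.astype(np.uint8));i=1+st[1:,4].argmax();q=W[lab==i]
print(len(q),cv2.minAreaRect((q[:,:2]*1000).astype(np.float32)),np.median(q[:,2]))
```

```text
t 10.9 pos [ 0.5675 -0.1186  0.1661] F [ 0.  -0.2  0.1] w 64.0 yaw 5.3 MOVE [ -1.1  -1.4 119.1] turn -0.1
5065 ((567.2543334960938, -117.42607116699219), (90.09610748291016, 44.09656524658203), 5.376899242401123) 0.06808577285487138
```

>>> {"method": "step_arm", "body": {
  "moves": [
    [0,-1,40,0],
    [0,-1,75,0],
    [0,-1,100,0],
    [0,-1,112,0],
    [0,-1,118,0],
    [0,-1,118,0],
    [0,-1,118,0]
  ]
}}

```text
time_s: 11.82
eef_pos: [0.5666, -0.1176, 0.0468]
eef_rot: [[0.996, 0.093, 0.002], [0.093, -0.996, -0.0], [0.002, 0.001, -1.0]]
force: [0.7, -0.1, -0.6]
gripper_width: 0.695
finger_force: 0.0
```

>>> {"method": "step_arm", "body": {
  "moves": [
    [0,0,0,0],
    [0,0,0,0],
    [0,0,0,0],
    [0,0,0,0],
    [0,0,0,0]
  ],
  "hand": 25,
  "force": 20
}}

```text
time_s: 12.45
eef_pos: [0.5659, -0.1176, 0.046]
eef_rot: [[0.996, 0.093, 0.0], [0.093, -0.996, -0.0], [0.0, 0.0, -1.0]]
force: [-1.7, -0.1, 3.6]
gripper_width: 0.48
finger_force: 20.0
```

>>> {"method": "step_arm", "body": {
  "moves": [
    [0,0,-5,0],
    [0,0,-20,0],
    [0,0,-50,0],
    [0,0,-90,0],
    [0,0,-130,0],
    [0,0,-150,0],
    [0,0,-150,0],
    [0,0,-150,0]
  ]
}}

```text
time_s: 13.45
eef_pos: [0.5647, -0.1176, 0.1943]
eef_rot: [[0.996, 0.092, -0.002], [0.092, -0.996, 0.0], [-0.002, -0.001, -1.0]]
force: [-0.9, 0.1, -1.7]
gripper_width: 0.474
finger_force: 20.0
```

Run:
```python
from h import *
rel(.4881,.353,.20,-0.8)
c=robot.camera_params('wrist');p,d=robot.snapshot('wrist');W=cloud(d,c)
cv2.imwrite('pics/w5.png',p[:,:,::-1])
```

```text
t 13.45 pos [ 0.5647 -0.1176  0.1943] F [-0.9  0.1 -1.7] w 43.5 yaw 5.3 MOVE [ -32.7 -475.7   -5.4] turn 6.1
```

View pics/w5.png

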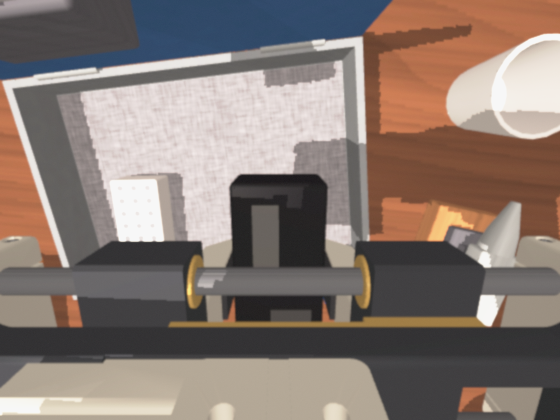

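The block is held squarely between the fingers at (278,250), and the ceramic stays in the case at (140,210). Before moving I'll check clearance round the pier for the tall grey box.

Run:
```python
from h import *
for n in ['top','scene']:
    W=np.load(n+'.npz')['W'].reshape(-1,3)
    for zl,zh in ((.1,.2),(.2,.6)):
        q=W[(W[:,2]>zl)&(W[:,2]<zh)&(abs(W[:,0]-.49)<.25)&(W[:,1]>.15)&(W[:,1]<.75)]
        g=np.unique(np.round(q[:,:2]/.04).astype(int),axis=0)*.04
        print(n,zl,[(round(y,2),round(g[g[:,1]==y][:,0].min(),2)) for y in np.unique(g[:,1])])
```

```text
top 0.1 [(np.float64(0.28), np.float64(0.68)), (np.float64(0.32), np.float64(0.64)), (np.float64(0.36), np.float64(0.64)), (np.float64(0.48), np.float64(0.6)), (np.float64(0.52), np.float64(0.56)), (np.float64(0.56), np.float64(0.56)), (np.float64(0.6), np.float64(0.56)), (np.float64(0.64), np.float64(0.56)), (np.float64(0.68), np.float64(0.56)), (np.float64(0.72), np.float64(0.56))]
top 0.2 [(np.float64(0.48), np.float64(0.6)), (np.float64(0.52), np.float64(0.56)), (np.float64(0.56), np.float64(0.56)), (np.float64(0.6), np.float64(0.56)), (np.float64(0.64), np.float64(0.56)), (np.float64(0.68), np.float64(0.56)), (np.float64(0.72), np.float64(0.56))]
scene 0.1 [(np.float64(0.28), np.float64(0.68)), (np.float64(0.32), np.float64(0.68)), (np.float64(0.36), np.float64(0.68)), (np.float64(0.48), np.float64(0.6))]
scene 0.2 [(np.float64(0.48), np.float64(0.6)), (np.float64(0.52), np.float64(0.6)), (np.float64(0.56), np.float64(0.6)), (np.float64(0.6), np.float64(0.6)), (np.float64(0.64), np.float64(0.6)), (np.float64(0.68), np.float64(0.56)), (np.float64(0.72), np.float64(0.56))]
```

>>> {"method": "step_arm", "body": {
  "moves": [
    [-10,-30,0,1],
    [-20,-75,0,2],
    [-30,-120,0,3],
    [-33,-165,0,4],
    [-33,-210,0,5],
    [-33,-255,0,6],
    [-33,-300,0,6],
    [-33,-340,0,6]
  ]
}}

```text
time_s: 14.5
eef_pos: [0.5001, 0.2194, 0.1942]
eef_rot: [[1.0, -0.011, -0.003], [-0.011, -1.0, -0.0], [-0.003, 0.0, -1.0]]
force: [1.1, -0.2, -1.7]
gripper_width: 0.48
finger_force: 20.0
```

>>> {"method": "step_arm", "body": {
  "moves": [
    [0,-35,0,0],
    [0,-70,0,0],
    [0,-100,0,0],
    [0,-120,0,0],
    [0,-120,0,0],
    [0,-120,0,0],
    [0,-120,0,0]
  ]
}}

```text
time_s: 15.38
eef_pos: [0.5032, 0.3363, 0.1952]
eef_rot: [[1.0, -0.014, -0.0], [-0.014, -1.0, -0.001], [-0.0, 0.001, -1.0]]
force: [-0.5, -0.4, -1.5]
gripper_width: 0.476
finger_force: 20.0
```

Run:
```python
from h import *
rel(.4871,.353,.101,-0.8)
c=robot.camera_params('wrist');p,d=robot.snapshot('wrist');W=cloud(d,c)
cv2.imwrite('pics/w6.png',p[:,:,::-1])
m=(abs(W[...,0]-.488)<.08)&(abs(W[...,1]-.353)<.05)&(W[...,2]>.08)&(W[...,2]<.1)
q=W[m]
if len(q): print(len(q),cv2.minAreaRect((q[:,:2]*1000).astype(np.float32)),np.median(q[:,2]),q[:,0].max())
s=robot.get_state();print(s['finger_force'],s['q'])
```

```text
t 15.38 pos [0.5032 0.3363 0.1952] F [-0.5 -0.4 -1.5] w 43.7 yaw -0.8 MOVE [-16.3 -16.6  94.2] turn 0.0
568 ((540.7925415039062, 352.65802001953125), (11.599967956542969, 40.12639617919922), 1.9033225774765015) 0.09081745057802745 0.546081890772375
19.998401999473572 [-0.11475664  0.52217888 -0.70047188  1.69824173  0.37774765  1.0614404
 -2.52169059]
```

View pics/w6.png

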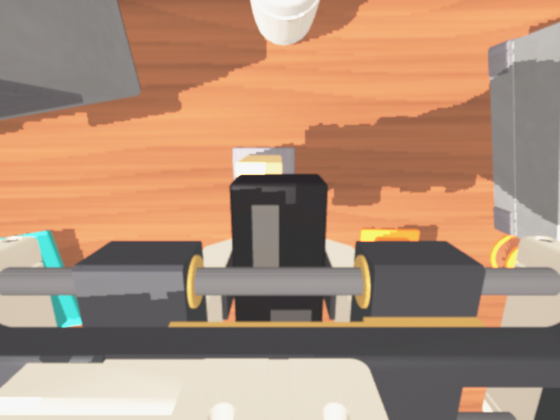

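The sand brick on its grey foot shows just beyond the block at (262,160). Joint 7 is at -2.52, close to its limit, so I'll make the last shift gently and check.

>>> {"method": "step_arm", "body": {
  "moves": [
    [-8,-8,10,0],
    [-16,-17,20,0],
    [-16,-17,40,0],
    [-16,-17,55,0],
    [-16,-17,60,0],
    [-16,-17,60,0],
    [-16,-17,60,0]
  ]
}}

```text
time_s: 16.3
eef_pos: [0.4875, 0.3555, 0.1363]
eef_rot: [[1.0, -0.012, 0.001], [-0.012, -1.0, 0.001], [0.001, -0.001, -1.0]]
force: [0.2, -0.8, -0.5]
gripper_width: 0.474
finger_force: 20.0
```

Run:
```python
from h import *
rel(.4875,.353,.101,-0.8)
s=robot.get_state();print(np.round(s['q'],3))
c=robot.camera_params('wrist');p,d=robot.snapshot('wrist');W=cloud(d,c)
m=(abs(W[...,0]-.488)<.08)&(abs(W[...,1]-.353)<.05)
for lo,hi in ((.08,.1),(.13,.19)):
    q=W[m&(W[...,2]>lo)&(W[...,2]<hi)]
    if len(q): print(len(q),np.percentile(q[:,0],[1,99]),np.percentile(q[:,1],[1,50,99]),np.median(q[:,2]))
```

```text
t 16.3 pos [0.4875 0.3555 0.1363] F [ 0.2 -0.8 -0.5] w 43.5 yaw -0.7 MOVE [ 0.   2.5 35.3] turn 0.1
[-0.247  0.561 -0.571  1.752  0.366  0.935 -2.552]
1640 [0.52893932 0.54594419] [0.33313829 0.35276471 0.37225196] 0.09090842050848222
13399 [0.46537775 0.5341801 ] [0.3222049  0.35532301 0.38874316] 0.15835645395439915
```

>>> {"method": "step_arm", "body": {
  "moves": [
    [0,2,10,0],
    [0,2,20,0],
    [0,2,27,0],
    [0,2,30,0],
    [0,2,32,0],
    [0,2,33,0],
    [0,2,33,0],
    [0,2,33,0]
  ]
}}

```text
time_s: 17.35
eef_pos: [0.4872, 0.3532, 0.103]
eef_rot: [[1.0, -0.012, 0.0], [-0.012, -1.0, 0.0], [0.0, -0.0, -1.0]]
force: [0.1, -0.7, -1.1]
gripper_width: 0.48
finger_force: 20.0
```

```bash
python3 -c "
from h import *
rel(.4875,.353,.101,-0.8);print(np.round(robot.get_state()['q'],3))"
```

```text
t 17.35 pos [0.4872 0.3532 0.103 ] F [ 0.1 -0.7 -1.1] w 44.1 yaw -0.7 MOVE [0.3 0.2 2. ] turn 0.1
[-0.282  0.595 -0.519  1.776  0.372  0.87  -2.554]
```

>>> {"method": "step_arm", "body": {
  "moves": [
    [0,0,0.7,0],
    [0,0,1.4,0],
    [0,0,2,0],
    [0,0,2,0],
    [0,0,2,0]
  ]
}}

```text
time_s: 17.98
eef_pos: [0.4871, 0.3531, 0.101]
eef_rot: [[1.0, -0.012, 0.0], [-0.012, -1.0, -0.0], [0.0, 0.0, -1.0]]
force: [-1.9, -0.7, 3.9]
gripper_width: 0.476
finger_force: 20.0
```

The force has swung to +3.9 N upward, so the block is on the brick. Releasing.

>>> {"method": "step_arm", "body": {
  "moves": [
    [0,0,0.3,0],
    [0,0,0.3,0],
    [0,0,0.3,0],
    [0,0,0.3,0]
  ],
  "hand": 62
}}

```text
time_s: 18.48
eef_pos: [0.487, 0.3531, 0.1003]
eef_rot: [[1.0, -0.012, -0.0], [-0.012, -1.0, -0.0], [-0.0, 0.0, -1.0]]
force: [0.8, -0.1, 0.6]
gripper_width: 0.674
finger_force: 0.0
```

>>> {"method": "step_arm", "body": {
  "moves": [
    [0,0,-10,0],
    [0,0,-40,0],
    [0,0,-80,0],
    [0,0,-120,0],
    [-40,20,-150,0],
    [-80,40,-150,0],
    [-120,60,-150,0],
    [-120,60,-150,0]
  ]
}}

```text
time_s: 19.48
eef_pos: [0.3637, 0.2933, 0.251]
eef_rot: [[1.0, -0.01, 0.001], [-0.01, -1.0, -0.002], [0.001, 0.002, -1.0]]
force: [0.7, 0.8, -0.7]
gripper_width: 0.68
finger_force: 0.0
```

>>> {"method": "step_arm", "body": {
  "moves": [
    [-10,0,0,0],
    [-10,0,0,0],
    [-10,0,0,0]
  ]
}}

```text
time_s: 19.85
eef_pos: [0.3568, 0.2952, 0.2505]
eef_rot: [[1.0, -0.012, -0.0], [-0.012, -1.0, 0.001], [-0.0, -0.001, -1.0]]
force: [0.1, 0.4, -0.5]
gripper_width: 0.678
finger_force: 0.0
```

Run:
```python
from h import *
rel(.4875,.353,.101,-0.8)
for n in ['top','wrist','scene']:
    c=robot.camera_params(n);p,d=robot.snapshot(n);W=cloud(d,c);cv2.imwrite(f'pics/{n}7.png',p[:,:,::-1])
    m=(abs(W[...,0]-.488)<.09)&(abs(W[...,1]-.353)<.06)&(W[...,2]>.112)&(W[...,2]<.135);q=W[m]
    if len(q)>50: print(n,len(q),cv2.minAreaRect((q[:,:2]*1000).astype(np.float32)),np.percentile(q[:,2],[5,50,95]))
cv2.imwrite('pics/fin.png',cv2.resize(p[110:320,120:440,::-1],(800,525)))
```

```text
t 19.85 pos [0.3568 0.2952 0.2505] F [ 0.1  0.4 -0.5] w 62.3 yaw -0.7 MOVE [130.  -59.3 149.5] turn 0.1
top 235 ((506.84307861328125, 353.01312255859375), (45.04710006713867, 56.501949310302734), 88.80858612060547) [0.11609797 0.12188741 0.12637307]
wrist 5886 ((487.07421875, 353.1044616699219), (44.43882751464844, 87.89431762695312), 89.36341094970703) [0.12113947 0.12288919 0.12414948]
scene 308 ((492.3739013671875, 350.10186767578125), (44.33930969238281, 97.51148986816406), 89.71713256835938) [0.11669277 0.12245648 0.12617946]
```

View pics/fin.png

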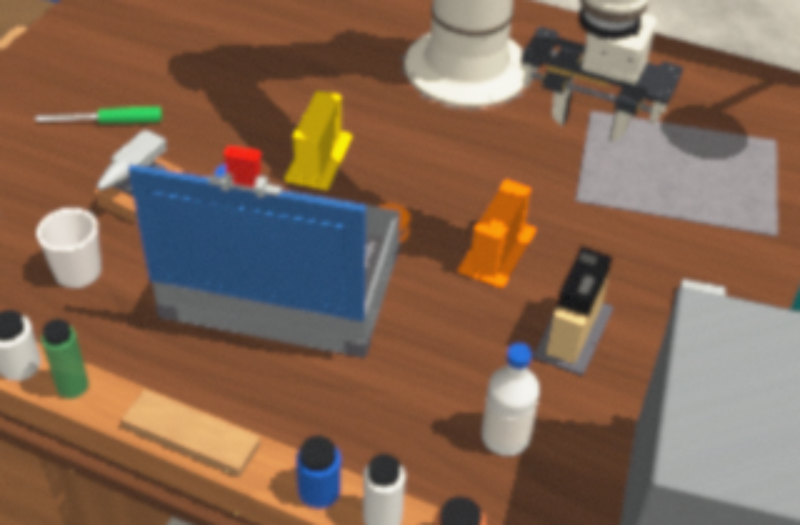

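The charcoal block lies flat on the sand brick at (585,280), about 1 mm off centre and in line with it. The lid stands open and the other things are where they were. Handing in.

```bash
python3 -c "
from rig import robot
print(robot.finish_job())"
```

```text
the job is handed in; nothing more can be done
None
```

I handed the job in at about 20 s: the lid stands open by itself, the charcoal block lies flat on the sand-coloured pier, lined up and about 1 mm off centre, and the ceramic block is still in the case.

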